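# Put kitchen things away in their fitted holders

## Robot

A 6-joint arm with a two-finger parallel gripper is mounted at the origin on a cart in front of the work surface, level with it; the furniture and walls round the work are solid. World frame = base frame: x ahead of the robot, y to its left, z up, the work surface at z = 0. Lengths are in m, angles in degrees, forces in N, time in s.
With the tool pointing down it reaches from about 0.325 to 0.85 m from the base axis. Payload 15.5 kg.
Tool frame: the origin (TCP) lies between the finger pads; the fingertips stand arm.tip_extent ahead of it and the grasp point (between the pads) lies 5 mm behind it (arm.tip_extent is the distance from the TCP to the fingertips, in m); z points along the fingers, y is the line along which they close (so a half turn about z gives the same grasp; the last joint's range is limited). The gripper opens to 91 mm and grips with 3 to 60 N. Pads are 32 mm wide; open, the fingers measure 118 mm over their backs; the gripper's body (76 mm by 178 mm) begins 60 mm behind the grasp point.
Start: joints at [62.768, 28.281, 77.091, -0, 74.628, -5.472], TCP at [0.232, 0.58, 0.228] pointing down, gripper open.
Joint ranges: [-166.48, 166.48], [-47.26, 123.95], [12.59, 153.08], [-70.14, 250.14], [6.76, 159.57], [-176.63, 176.63]. Speed limits (degrees/s): [108.29, 108.29, 147.25, 172.46, 172.46, 172.46].

## Interface

Orientations are given as a 3x3 rotation matrix whose columns are the frame's x, y, z axes.
In Python, from rig import arm, hand, kin, telemetry, optics gives the robot as it stands. Calls block until the motion is done:
- arm.move_to(position, orientation): joint-space move of the TCP to a pose.
- arm.move_l(position, orientation=None, feed=0.15): straight line of the TCP; orientation=None keeps the orientation; feed is the mean speed in m/s.
- arm.move_joints(angles): joint-space move.
- hand.grip(opening): finger opening in m; the grip force is fixed at half the most; returns when the fingers have stopped.
- arm.sleep(seconds).
- kin.solve_ik(position, orientation): joint angles nearest the present ones, or None.
- telemetry.observe(): the state.
- optics.snapshot(name): name is "scene" or "top" or "wrist"; returns the picture (400x640x3 uint8, red, green, blue); there is no depth.
- optics.get_calibration(name): a dict with "intrinsics" (3x3 intrinsics, pixels), "cam_to_world" (4x4, takes a point from camera to world coordinates). Camera axes: x right, y down, z forward; pixel columns grow to the right and rows downward; lengths in m; the calibration is good to about 2 mm. The wrist camera is an equidistant fisheye: a pixel r from the principal point sees the ray r / f radians off the axis. A picture is of the moment at which its call begins: read the wrist's pose just before it. get_calibration takes no time and is no camera call; for the wrist camera it gives the pose at the moment of the call.
A pose or a line that the arm cannot do raises arm.Unreachable and nothing moves.
- arm.sign_off(): hands the job in; it is judged then, once.
Trained networks look in the newest picture that a camera, given by its name, has taken for a name from the list of things; names that differ only in an ending like _2 or _b are one class to them, and where a whole thing is asked for, a point or a joint stands for the part that bears it (a point fixed in the world has none). Each returns a list of dicts, best first, with "conf" (0 to 1); they miss things now and then, are a little off and sometimes report something else, mostly with a low value. They report only what shows in the picture. A call takes as long as a camera call.
- optics.spot_in(target, camera): "extent" ([left, top, right, bottom] in pixels, round what is visible of it).
- optics.masks_of(target, camera): "mask" (400x640 bool, what is visible of it) and "extent" ([left, top, right, bottom] in pixels, round what is visible of it).
The state is a dict: "t": time; "joint_positions": joint angles; "dq": joint speeds; "tau": joint torques, N m; "ee_pos": TCP position; "tool_rot": TCP orientation; "force": force on the tool from outside, world axes, zero at the start; "torque": the same for the moment, N m; "width": finger opening in m; "grasp_force": force on a finger pad.
Only numpy, scipy, OpenCV 4.12 (cv2) and the standard library are available. Lean on these libraries where they do the work, as an engineer would, in place of code of your own. Each camera call takes 0.05 s, during which the arm holds its last target. There are 200 camera calls.

## Task

Tidy the worktop: put the jam jar, the slim spice jar, the matchbox and the teaspoon away, each into the low wooden holder made to its shape and size, so that the jars stand upright and the matchbox and spoon lie flat on the floor of the recess, inside the rim and lying along the holder. Leave the garlic and the salt shaker where they are.

Things in the scene. Friction and masses are not known exactly. Their poses are not given: they have to be found in the camera images.
- jam_jar: Glass jam jar with a red screw lid, standing upright, loose; 65 mm in diameter, 97 mm tall. Origin: centre of its underside; z up along its axis. Straight-sided enough to be gripped across its upper half. 0.28 to 0.47 kg.
- spice_jar: Slim glass spice jar with a red cap, standing upright, loose; 41 mm in diameter, 105 mm tall. Origin: centre of its underside; z up along its axis.
- matchbox: Large flat card matchbox, closed, lying flat, loose; 62 mm along its x, 110 mm along its y, 17 mm high. Origin: centre of its underside; z up.
- teaspoon: Small teaspoon with red handle and steel bowl, lying flat, loose; 132 mm along its x, 26 mm at the widest along its y, 11 mm high. Origin: centre of its underside (middle of the length); z up. Gripped at the middle across y it is under 26 mm wide.
- large_round_holder: Low round wooden holder with a dark floor, the larger of the two round ones: 93 mm outside, recess 81 mm in diameter. Fixed. Above the worktop, its floor is at 4 mm, the top of its 6 mm thick rim at 10 mm. Origin: centre of the underside, on the worktop; z up.
- small_round_holder: Low round wooden holder with a dark floor, the smaller of the two round ones: 69 mm outside, recess 57 mm in diameter. Fixed. Above the worktop, its floor is at 4 mm, the top of its 6 mm thick rim at 10 mm. Origin: centre of the underside, on the worktop; z up.
- broad_holder: Low rectangular wooden holder with a dark floor, the broad one: 138 x 90 mm outside, recess 126 mm along its x and 78 mm along its y. In the middle of each long side the rim has a 56 mm gap for the fingers, down to the floor. Fixed. Above the worktop, its floor is at 4 mm, the top of its 6 mm thick rim at 10 mm. Origin: centre of the underside, on the worktop; z up.
- narrow_holder: Low rectangular wooden holder with a dark floor, the long narrow one: 160 x 54 mm outside, recess 148 mm along its x and 42 mm along its y. In the middle of each long side the rim has a 56 mm gap for the fingers, down to the floor. Fixed. Above the worktop, its floor is at 4 mm, the top of its 6 mm thick rim at 10 mm. Origin: centre of the underside, on the worktop; z up.
- garlic: Garlic bulb standing behind the middle, loose, 60 x 57 mm, 58 mm tall, to be left alone. Origin: centre of its underside; z up.
- salt_shaker: Salt shaker with a grey top, 44 mm in diameter, 90 mm tall, standing at the near left, loose, to be left alone. Origin: centre of its underside; z up. (Unlisted: tins, bottles, a mill and a lemon along the back, beyond x = 0.72 m; a fork lies at the far right; a wall cabinet hangs 0.64 m above the worktop beyond x = 0.58 m, so do not lift high there.)

How it is judged (in metres and radians):
At the end, for the whole second after the job is handed in: Jam jar in the large round holder and spice jar in the small one, within 11 mm of its centre; matchbox in the broad and teaspoon in the narrow holder, within 14 mm and 0.25 rad, either way round. All flat on the recess floor (within 4 mm, tilt under 0.1 rad), released and at rest (horizontal distance between jam_jar and large_round_holder below 0.011 m and z of jam_jar in the frame of large_round_holder between 0 and 0.008 m and angle between each of jam_jar, spice_jar, matchbox, teaspoon's own z axis and vertical below 0.1 rad and linear speed of each of jam_jar, spice_jar, matchbox, teaspoon below 0.02 m/s and horizontal distance between spice_jar and small_round_holder below 0.011 m and z of spice_jar in the frame of small_round_holder between 0 and 0.008 m and horizontal distance between matchbox and broad_holder below 0.014 m and z of matchbox in the frame of broad_holder between 0 and 0.008 m and angle between the y axis of matchbox and the x axis of broad_holder, either way round below 0.25 rad and horizontal distance between teaspoon and narrow_holder below 0.014 m and z of teaspoon in the frame of narrow_holder between 0 and 0.008 m and angle between the x axis of teaspoon and the x axis of narrow_holder, either way round below 0.25 rad); the robot touches nothing.
It fails at once if the garlic was moved (distance of garlic from where it was at the start of the episode above 0.025 m).
It fails at once if the salt shaker was moved or tipped (distance of salt_shaker from where it was at the start of the episode above 0.025 m or angle between salt_shaker's own z axis and vertical above 0.5 rad).
It also fails if it takes over 102 s, if anything falls off the work surface, if the arm or the gripper's body presses on something with over 40 N, if the wrist force passes 120 N, or if a joint passes its speed limit or range.

## Working session

There is one attempt and no reset: what is moved stays moved. The work goes in short steps, each a Python script; the robot and the scene stay as the last script left them, time stands still between calls to the robot, and variables do not carry over. Pictures are saved under pics/ and viewed, at most 14 in all, crops included, and the job is handed in when it is done.

```bash
ls; mkdir -p pics; python3 - <<'E'
from rig import arm, hand, kin, telemetry, optics
import cv2,numpy as np
print(arm.tip_extent, telemetry.observe())
for n in ("top","scene"):
    im=optics.snapshot(n); cv2.imwrite(f"pics/{n}0.png",im[:,:,::-1])
    c=optics.get_calibration(n); print(n,c)
    for t in "jam_jar spice_jar matchbox teaspoon large_round_holder small_round_holder broad_holder narrow_holder garlic salt_shaker".split():
        print(t,[(round(d["conf"],2),np.round(d["extent"]).tolist()) for d in optics.spot_in(t,n)][:3])
E
```

```text
pics
rig.py
0.014 {'t': 0.0, 'joint_positions': array([ 6.27692983e+01,  2.83149952e+01,  7.71296598e+01,  6.24498480e-05,
        7.46288568e+01, -5.47315489e+00]), 'dq': array([-0.03735967,  0.07416785, -0.07257802,  0.02856204,  0.09083933,
        0.07726278]), 'tau': array([-3.21262938e-03, -8.78809547e+01, -3.81855977e+01,  7.05464068e-02,
        5.29832568e-02,  1.30632256e-05]), 'ee_pos': array([0.23150647, 0.58012258, 0.22732211]), 'tool_rot': array([[-9.28760592e-01,  3.70679668e-01, -5.88013265e-04],
       [ 3.70680114e-01,  9.28759901e-01, -1.14034679e-03],
       [ 1.23419770e-04, -1.27707399e-03, -9.99999177e-01]]), 'force': array([-0.14483063, -0.96310809,  0.34962619]), 'torque': array([0.03815056, 0.00330472, 0.00683399]), 'grasp_force': 0.0, 'width': 0.09100993600075419}
top {'intrinsics': array([[418.84182167,   0.        , 311.48550541],
       [  0.        , 418.84182167, 200.44668604],
       [  0.        ,   0.        ,   1.        ]]), 'cam_to_world': array([[ 0.36795486, -0.88746768,  0.27750737,  0.21288972],
       [-0.92983227, -0.34970469,  0.11453639, 
[... 676 characters left out ...]
       ,   0.        ,   1.        ]]), 'cam_to_world': array([[-0.28761256, -0.4149443 ,  0.86319189, -0.61806312],
       [-0.9577456 ,  0.12606133, -0.25851869,  0.33515847],
       [-0.00154426, -0.90107145, -0.4336679 ,  0.5984158 ],
       [ 0.        ,  0.        ,  0.        ,  1.        ]])}
jam_jar [(0.9, [268.0, 174.0, 294.0, 216.0])]
spice_jar []
matchbox [(0.64, [225.0, 234.0, 278.0, 254.0])]
teaspoon []
large_round_holder [(0.67, [466.0, 204.0, 477.0, 218.0])]
small_round_holder [(0.57, [198.0, 213.0, 220.0, 231.0])]
broad_holder []
narrow_holder [(0.2, [186.0, 220.0, 205.0, 260.0])]
garlic [(0.62, [299.0, 183.0, 304.0, 193.0])]
salt_shaker [(0.6, [186.0, 221.0, 205.0, 261.0])]
```

```bash
python3 -c "
import cv2
for n in('top','scene'):
    i=cv2.imread(f'pics/{n}0.png'); cv2.imwrite(f'pics/{n}0b.png',cv2.resize(i[80:380,120:520],None,fx=2,fy=2,interpolation=2))"
```

```text
(no output)
```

View pics/top0b.png

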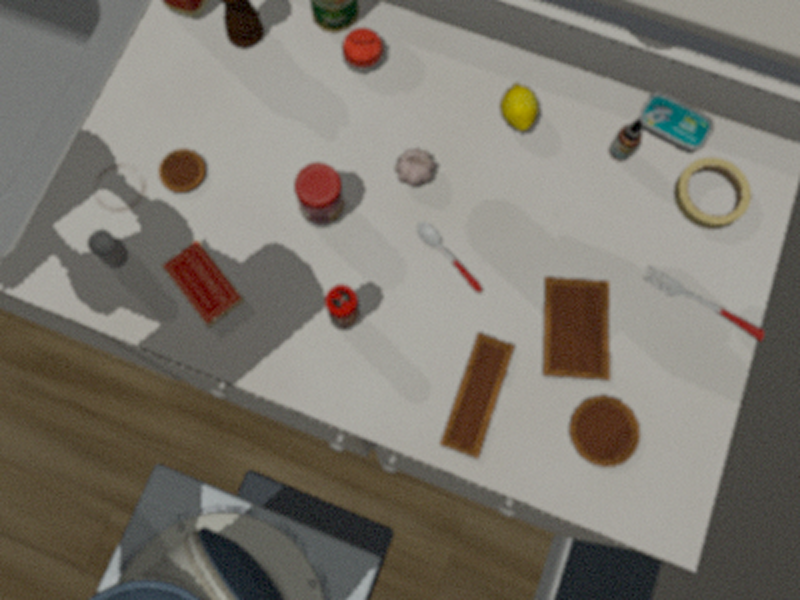

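View pics/scene0b.png

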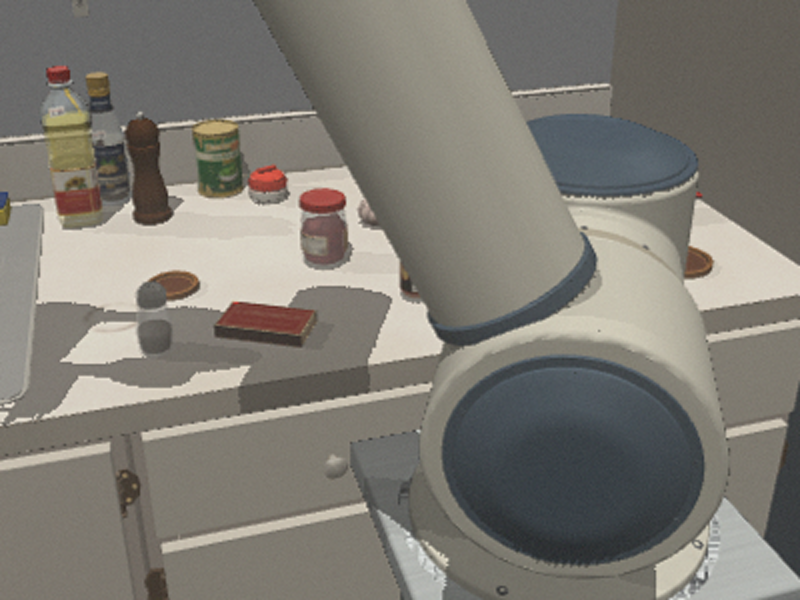

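Top view, in crop pixels (crop/2 + (120, 80) = full):

| Thing | Crop pixel |
|---|---|
| Jam jar lid | (319,185) |
| Spice cap | (342,302) |
| Matchbox | (203,284) |
| Spoon, bowl to handle end | (430,235) to (480,290) |
| Small round holder | (183,170) |
| Broad holder | (577,328) |
| Narrow holder | (478,394) |
| Large round holder | (604,430) |
| Salt shaker | (108,248) |
| Garlic | (415,167) |

The scene view agrees, but the arm hides its right half.

```bash
cat > h.py <<'E'
from rig import arm, hand, kin, telemetry, optics
import cv2, numpy as np
def rays(uv, c, fish):
    K=c["intrinsics"]; uv=np.atleast_2d(uv).astype(float)
    a=np.c_[(uv[:,0]-K[0,2])/K[0,0],(uv[:,1]-K[1,2])/K[1,1]]
    if fish:
        r=np.linalg.norm(a,axis=1)+1e-12
        d=np.c_[a*(np.sin(r)/r)[:,None],np.cos(r)]
    else: d=np.c_[a,np.ones(len(a))]
    return d@c["cam_to_world"][:3,:3].T
def w(uv,z,cam="top",c=None):
    c=c or optics.get_calibration(cam); d=rays(uv,c,cam=="wrist"); o=c["cam_to_world"][:3,3]
    return (o+d*((z-o[2])/d[:,2])[:,None])[:,:2]
def proj(P,c,fish):
    M=c["cam_to_world"]; q=(np.atleast_2d(P)-M[:3,3])@M[:3,:3]; K=c["intrinsics"]
    if fish:
        rr=np.linalg.norm(q[:,:2],axis=1)+1e-12; a=q[:,:2]*(np.arctan2(rr,q[:,2])/rr)[:,None]
    else: a=q[:,:2]/q[:,2:]
    return a*K[0,0]+K[:2,2]
def rect(mask,z,cam,c):
    """centre, long-side direction (deg), sizes(mm) of a mask outline back-projected on plane z"""
    cs,_=cv2.findContours(mask.astype(np.uint8),cv2.RETR_EXTERNAL,cv2.CHAIN_APPROX_NONE)
    p=w(max(cs,key=cv2.contourArea)[:,0],z,cam,c)
    (cx,cy),(a,b),th=cv2.minAreaRect((p*1000).astype(np.float32))
    if a<b: th+=90
    return np.round([cx/1000,cy/1000],4),round((th+90)%180-90,1),np.round(sorted([a,b]))
def R(yaw):  # tool down, closing axis (y) along world angle yaw
    t=np.radians(yaw); y=np.array([np.cos(t),np.sin(t),0]); z=np.array([0,0,-1.])
    return np.c_[np.cross(y,z),y,z]
E
python3 - <<'E'
from h import *
im=optics.snapshot("top"); c=optics.get_calibration("top")
hsv=cv2.cvtColor(im,cv2.COLOR_RGB2HSV)
sat=hsv[...,1]>90
rois={"jam":(160,155,35,40,.097),"jar_s":(0,0,0,0,0)}
def roi(x0,y0,x1,y1):
    m=np.zeros(sat.shape,bool); m[y0//2+80:y1//2+80,x0//2+120:x1//2+120]=1; return m
for n,b,z in (("jam lid",(280,150,360,240),.097),("spice",(315,275,370,335),.105),("matchbox",(150,230,260,335),.017),
  ("handle",(448,250,500,300),.008),("large",(555,385,655,480),.010),("small",(150,140,215,200),.010),("broad",(530,265,620,390),.010),("narrow",(430,325,525,465),.010)):
    print(n,*rect(sat&roi(*b),z,"top",c))
P=lambda x,y,z:w([x/2+120,y/2+80],z,"top",c)[0].round(3)
print("lid",P(319,178,.097),"spice",P(342,299,.105),"bowl tip",P(421,226,.004),"handle end",P(481,290,.008),"salt",P(101,240,.09),"garlic",P(415,165,.05))
for n in ("teaspoon","spice_jar","broad_holder"):
    print(n,[(d["conf"],d["extent"]) for d in optics.masks_of(n,"top")])
cw=optics.get_calibration("wrist"); iw=optics.snapshot("wrist"); print(cw, telemetry.observe()["ee_pos"])
cv2.imwrite("pics/w0.png",iw[:,:,::-1])
for x,y in ((.5,.1),(.6,-.2),(.45,.25)):
    for yaw in (0,45,90,-45,-90): 
        q=kin.solve_ik([x,y,.25],R(yaw)); print(yaw,None if q is None else np.round(q))
E
```

```text
jam lid [0.5529 0.0887] 22.5 [59. 68.]
spice [ 0.4177 -0.0029] 67.9 [42. 47.]
matchbox [0.3923 0.2022] 60.3 [ 59. 110.]
handle [ 0.5373 -0.1355] 60.7 [ 9. 52.]
large [ 0.4049 -0.3739] 16.4 [87. 88.]
small [0.534  0.3028] -19.4 [62. 64.]
broad [ 0.523  -0.2987] 18.3 [ 86. 135.]
narrow [ 0.3892 -0.2043] 0.9 [ 50. 157.]
lid [0.566 0.093] spice [ 0.423 -0.   ] bowl tip [ 0.583 -0.05 ] handle end [ 0.525 -0.161] salt [0.383 0.327] garlic [ 0.649 -0.014]
teaspoon [(0.49, [329.1, 188.3, 364.1, 229.4])]
spice_jar [(0.9, [285.5, 225.8, 302.3, 246.1])]
broad_holder [(0.59, [390.4, 217.8, 425.0, 268.4])]
{'intrinsics': array([[309.70691629,   0.        , 316.75585211],
       [  0.        , 309.70691629, 197.87730475],
       [  0.        ,   0.        ,   1.        ]]), 'cam_to_world': array([[ 3.69591230e-01,  9.02623464e-01,  2.20620046e-01,
         1.69862514e-01],
       [ 9.29194075e-01, -3.58809613e-01, -8.86229781e-02,
         6.05298042e-01],
       [-8.32586054e-04,  2.37753115e-01, -9.71325261e-01,
         3.83691511e-01],
       [ 0.00000000e+00,  0.00000000e+00,  0.00000000e+00,
         1.00000000e+00]])} [0.23170867 0.5804612  0.22790729]
0 [ 5. 18. 91. -0. 71.  5.]
45 [  5.  18.  91.  -0.  71. -40.]
90 [  5.  18.  91.  -0.  71. -85.]
-45 [ 5. 18. 91. -0. 71. 50.]
-90 [ 5. 18. 91. -0. 71. 95.]
0 [-24.  28.  74.  -0.  78. -24.]
45 [-24.  28.  74.  -0.  78. -69.]
90 [ -24.   28.   74.   -0.   78. -114.]
-45 [-24.  28.  74.  -0.  78.  21.]
-90 [-24.  28.  74.  -0.  78.  66.]
0 [22. 18. 91. -0. 71. 22.]
45 [ 22.  18.  91.  -0.  71. -23.]
90 [ 22.  18.  91.  -0.  71. -68.]
-45 [22. 18. 91. -0. 71. 67.]
-90 [ 22.  18.  91.  -0.  71. 112.]
```

View pics/w0.png

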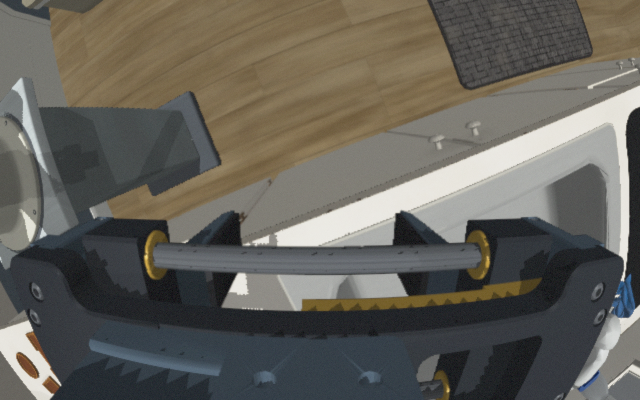

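The start wrist view shows the floor and the sink. The gripper hides rows below 210, so the camera sees the +x side of the tool. I'll hover with tool x pointing ahead, left and right of the work area, and measure again.

```bash
cat > m.py <<'E'
from h import *
T={"jam_jar":(.5529,.0887,.097),"spice_jar":(.42,0,.105),"matchbox":(.3923,.2022,.017),"teaspoon":(.554,-.1055,.006),"large_round_holder":(.405,-.374,.01),"small_round_holder":(.534,.303,.01),"broad_holder":(.523,-.299,.01),"narrow_holder":(.389,-.204,.01)}
def look(names,tag):
    arm.sleep(.3); c=optics.get_calibration("wrist"); im=optics.snapshot("wrist")
    out=im.copy(); sat=cv2.cvtColor(im,cv2.COLOR_RGB2HSV)[...,1]>90
    for n in names:
        x,y,z=T[n]; u=proj([x,y,z],c,True)[0]
        best=None
        for d in optics.masks_of(n,"wrist"):
            cs,_=cv2.findContours(d["mask"].astype(np.uint8),cv2.RETR_EXTERNAL,cv2.CHAIN_APPROX_NONE)
            cv2.drawContours(out,cs,-1,(0,255,0),1)
            r=rect(d["mask"],z,"wrist",c); print(n,round(d["conf"],2),*r,np.round(d["extent"]))
        cv2.circle(out,tuple(int(v) for v in u),2,(0,0,255),-1)
        h=np.zeros_like(sat); a,b=u.astype(int); s=70; h[max(b-s,0):b+s,max(a-s,0):a+s]=1
        k,l,st,_=cv2.connectedComponentsWithStats((sat&h).astype(np.uint8))
        if k>1:
            i=min(range(1,k),key=lambda i:np.min(np.linalg.norm(np.argwhere(l==i)[:,::-1]-u,axis=1))-st[i,4]/1000)
            print("   sat",*rect(l==i,z,"wrist",c),st[i,:4])
    cv2.imwrite(f"pics/{tag}.png",out[:,:,::-1]); cv2.imwrite(f"pics/{tag}_raw.png",im[:,:,::-1]); np.savez(f"{tag}.npz",im=im,M=c["cam_to_world"],K=c["intrinsics"])
E
python3 - <<'E'
from m import *
arm.move_to([.36,.15,.3],R(-90)); look(["jam_jar","spice_jar","matchbox","small_round_holder","teaspoon"],"L")
arm.move_to([.36,-.22,.3],R(-90)); look(["teaspoon","large_round_holder","broad_holder","narrow_holder","spice_jar"],"Rr")
print(telemetry.observe()["t"])
a=cv2.imread("pics/L.png")[:290];b=cv2.imread("pics/Rr.png")[:290]; cv2.imwrite("pics/LR.png",np.vstack([a,b]))
E
```

```text
jam_jar 0.94 [0.5437 0.0959] -0.2 [67. 76.] [336.   0. 394.  56.]
   sat [0.5518 0.0929] -85.9 [56. 62.] [340   0  52  44]
spice_jar 0.88 [0.4218 0.016 ] -87.3 [41. 67.] [404. 118. 455. 151.]
   sat [0.4224 0.0067] -87.4 [38. 49.] [419 115  38  33]
matchbox 0.93 [0.3926 0.2019] 59.9 [ 65. 112.] [241. 112. 325. 186.]
   sat [0.3928 0.2023] 60.4 [ 60. 108.] [239 113  84  70]
small_round_holder 0.8 [0.5337 0.302 ] 1.3 [65. 67.] [195.  34. 235.  79.]
   sat [0.534  0.3028] -47.4 [66. 66.] [193  34  43  44]
teaspoon 0.69 [ 0.5557 -0.1022] 63.9 [ 26. 126.] [447.  28. 507.  75.]
   sat [ 0.538  -0.1366] 55.6 [12. 51.] [483  54  23  22]
teaspoon 0.7 [ 0.5565 -0.1049] 66.0 [ 27. 132.] [205.  23. 278.  63.]
   sat [ 0.5377 -0.137 ] 60.4 [12. 57.] [243  42  35  19]
large_round_holder 0.66 [ 0.4048 -0.3751] -58.1 [92. 92.] [388. 110. 447. 172.]
   sat [ 0.4055 -0.3747] -87.0 [89. 90.] [392 111  57  60]
broad_holder 0.72 [ 0.5235 -0.2996] 17.4 [ 91. 137.] [331.  10. 414. 112.]
   sat [ 0.5236 -0.2994] 17.6 [ 89. 136.] [330  12  84  99]
narrow_holder 0.71 [ 0.3896 -0.2052] 0.4 [ 53. 157.] [284.  94. 323. 201.]
   sat [ 0.3893 -0.2052] 1.4 [ 52. 157.] [287  95  39 108]
spice_jar 0.75 [ 0.4206 -0.0234] 85.4 [39. 83.] [130. 120. 187. 152.]
   sat [ 0.4225 -0.0194] -87.1 [39. 78.] [130 119  53  32]
5.6667
```

View pics/LR.png

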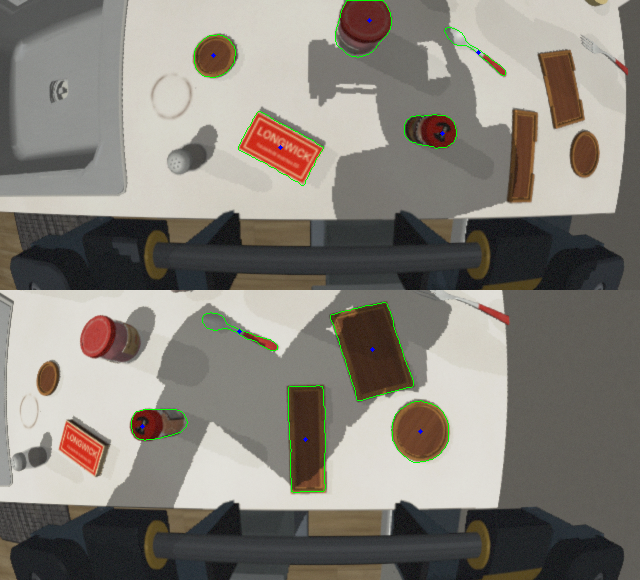

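Both wrist views agree with the top view, and the masks fit in both. In L, the jam jar is at about (365,25), the spice cap at (437,131), the matchbox at (281,149) and the small holder at (214,56). In Rr, the spoon runs from (215,30) to (275,60), with the narrow, broad and large holders at (306,149), (372,60) and (420,141).

I'll fit the jars with a cylinder model, then start on the jam jar.

```bash
cat >> m.py <<'E'
def fitjar(names_imgs, r, h, x0):
    from scipy.optimize import minimize
    t=np.linspace(0,2*np.pi,60); C=np.c_[r*np.cos(t),r*np.sin(t)]
    def one(p,m,c,f):
        P=np.vstack([np.c_[C+p,np.full(60,z)] for z in (0,h)])
        hull=cv2.convexHull((proj(P,c,f)*16).round().astype(np.int32))
        M=cv2.fillConvexPoly(np.zeros(m.shape,np.uint8),hull,1,shift=4)>0
        return 1-(M&m).sum()/(M|m).sum()
    f=lambda p:sum(one(p,*a) for a in names_imgs)
    g=[(f(np.array([x0[0]+i*.001,x0[1]+j*.001])),i,j) for i in range(-25,26) for j in range(-25,26)]
    g.sort(); k=np.mean(np.array(g[:5])[:,1:],axis=0)*.001
    return np.round(np.array(x0)+k,4), round(g[0][0]/len(names_imgs),3)
def pick(x,y,z,yaw,close,up=.2):
    arm.move_to([x,y,up],R(yaw)); arm.move_l([x,y,z],feed=.2); hand.grip(close)
    s=telemetry.observe(); print("grip",round(s["width"],4),round(s["grasp_force"],1),np.round(s["ee_pos"],4),"t",round(s["t"],1))
    arm.move_l([x,y,up],feed=.2); arm.sleep(.2); s=telemetry.observe(); print("held",round(s["width"],4),round(s["grasp_force"],1),np.round(s["force"],1))
def place(x,y,z,yaw,opening,up=.2):
    arm.move_to([x,y,up],R(yaw)); arm.move_l([x,y,z+.03],feed=.2); arm.move_l([x,y,z],feed=.05)
    s=telemetry.observe(); print("at",np.round(s["ee_pos"],4),np.round(s["force"],1))
    hand.grip(opening); arm.sleep(.2); arm.move_l([x,y,up],feed=.2); print("t",telemetry.observe()["t"])
E
python3 - <<'E'
from m import *
W=optics.get_calibration("wrist"); 
optics.snapshot("top"); ct=optics.get_calibration("top")
for n,r,h,x0 in (("jam_jar",.0325,.097,(.555,.09)),("spice_jar",.0205,.105,(.42,0))):
    A=[]
    d=optics.masks_of(n,"top")
    if d: A.append((d[0]["mask"],ct,False))
    d=optics.masks_of(n,"wrist")
    if d: A.append((d[0]["mask"],W,True)); 
    for a in A: print(n,fitjar([a],r,h,x0))
    print(n,fitjar(A,r,h,x0))
E
```

```text
jam_jar (array([0.5566, 0.093 ]), np.float64(0.149))
jam_jar (array([0.559, 0.094]), np.float64(0.109))
jam_jar (array([0.5588, 0.0946]), np.float64(0.131))
spice_jar (array([ 0.395, -0.023]), np.float64(1.0))
spice_jar (array([4.224e-01, 4.000e-04]), np.float64(0.1))
spice_jar (array([4.224e-01, 4.000e-04]), np.float64(0.55))
```

```bash
python3 - <<'E'
from m import *
pick(.558,.094,.062,-90,.04)
place(.405,-.3745,.067,-90,.088)
E
```

```text
grip 0.0626 30.0 [0.5583 0.0939 0.0623] t 8.7
held 0.0621 30.0 [-0.1  0.3 -2.6]
at [ 0.4049 -0.3744  0.0667] [-0.6  0.7 -4.4]
t 14.5833
```

```bash
python3 - <<'E'
from m import *
hand.grip(.075)
pick(.4225,.001,.065,-90,.02)
place(.534,.3027,.070,-60,.075)
pick(.3927,.2022,.0165,-30,.05,.15)
place(.5235,-.2995,.0215,-72.5,.076,.15)
E
```

```text
grip 0.0405 30.0 [0.4227 0.001  0.0652] t 17.9
held 0.0407 30.0 [-0.2  0.  -1.1]
at [0.5339 0.3027 0.0697] [-0.3  0.3 -0.8]
t 23.1917
grip 0.0632 30.0 [0.3929 0.2023 0.0166] t 25.1
held 0.0631 30.0 [-0.3  0.1 -0.6]
at [ 0.5234 -0.2995  0.0212] [-1.  -0.1 -0.8]
t 30.7917
```

```bash
python3 - <<'E'
from m import *
hand.grip(.06)
pick(.5562,-.1045,.0157,-27.5,.0,.15)
place(.3893,-.2050,.0203,-89,.04,.15)
arm.move_to([.36,-.1,.32],R(-90)); look([k for k in T],"F"); print(telemetry.observe()["t"])
E
```

```text
grip 0.0201 29.9 [ 0.5562 -0.1045  0.0157] t 33.6
held 0.0197 29.9 [-0.   0.3 -0.4]
at [ 0.3892 -0.2049  0.02  ] [-0.3  0.8 -0.2]
t 38.325
jam_jar 0.97 [ 0.4071 -0.3535] 80.9 [ 64. 111.] [466. 124. 532. 175.]
   sat [0.5139 0.2021] 1.8 [12. 42.] [102  62   7  29]
matchbox 0.74 [ 0.5231 -0.2979] 17.6 [ 72. 113.] [418.  30. 472. 106.]
   sat [0.2774 0.2905] -88.1 [ 16. 121.] [ 83 213  49   9]
teaspoon 0.78 [ 0.3895 -0.2066] 0.9 [ 25. 131.] [380. 107. 394. 191.]
   sat [ 0.459  -0.1938] -88.0 [18. 33.] [368  97  22  13]
large_round_holder 0.94 [ 0.4065 -0.3613] -3.3 [69. 90.] [456. 115. 494. 173.]
large_round_holder 0.48 [ 0.5234 -0.2981] 17.2 [ 92. 138.] [403.  22. 479. 114.]
   sat [ 0.3997 -0.4364] -84.9 [75. 84.] [492 127  38  44]
small_round_holder 0.69 [0.5318 0.2918] -10.7 [59. 67.] [ 84.  62. 112.  96.]
   sat [0.5393 0.3105] 63.8 [26. 53.] [80 68 20 19]
broad_holder 0.82 [ 0.5232 -0.2976] 18.0 [ 93. 138.] [406.  26. 479. 114.]
   sat [ 0.5233 -0.2981] 17.3 [ 90. 136.] [406  24  72  91]
narrow_holder 0.6 [ 0.3886 -0.2042] 1.8 [ 56. 160.] [367.  96. 401. 201.]
   sat [ 0.3897 -0.204 ] 1.5 [ 52. 157.] [368  97  34 102]
39.9
```

View pics/F_raw.png

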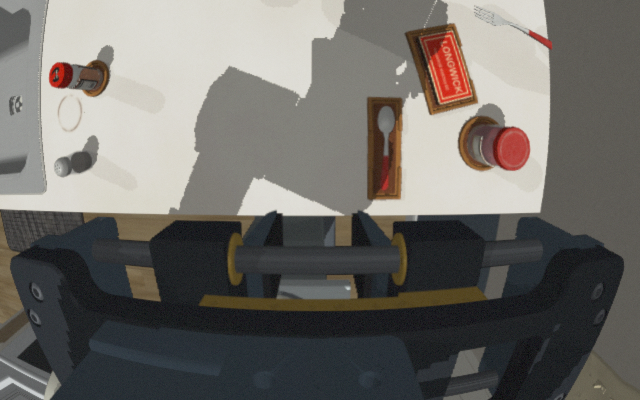

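The final wrist view shows the spoon centred in the narrow holder at (385,149). The matchbox sits in the broad holder at (444,68), and the jam jar (500,148) and spice jar (80,76) stand in their round holders. One jar fit check, then I'll hand in.

```bash
python3 - <<'E'
from m import *
W=optics.get_calibration("wrist"); optics.snapshot("wrist")
for n,r,h,x0 in (("jam_jar",.0325,.099,(.405,-.3745)),("spice_jar",.0205,.107,(.534,.303))):
    for d in optics.masks_of(n,"wrist")[:1]: print(n,fitjar([(d["mask"],W,True)],r,h,x0))
im=optics.snapshot("top"); cv2.imwrite("pics/topF.png",cv2.resize(im[80:330,120:520,::-1],None,fx=2,fy=2))
E
```

```text
jam_jar (array([ 0.4054, -0.3779]), np.float64(0.097))
spice_jar (array([0.5332, 0.3062]), np.float64(0.094))
```

View pics/topF.png

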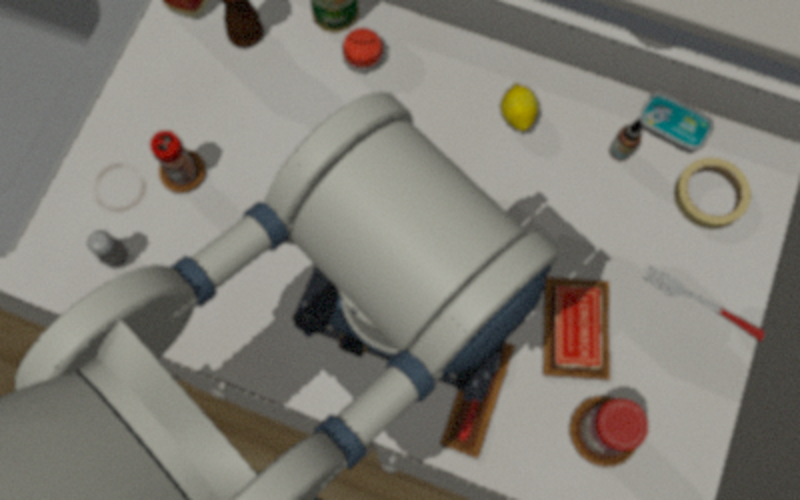

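The top view shows both jars upright in their holders at (607,430) and (178,160), and the matchbox flat at (577,328). The salt shaker hasn't moved from (105,247). The jars fit within about 4 mm of centre.

```bash
python3 -c "
from rig import arm
print(arm.sign_off())"
```

```text
the job is handed in; nothing more can be done
None
```

The jam jar, spice jar, matchbox and teaspoon are each in their own holder and the job is handed in at about 40 s; the last pictures showed all four well placed and the salt shaker unmoved, but the arm hid the garlic, so I didn't re-check it, and no verdict came back.

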